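Unlock the telescopic bench lamp and hold it fully raised

TASK

Raise the telescopic work lamp that stands on the bench: first turn the lock knob on its base clockwise until it clicks over its detent and the lock bolt is drawn; then squeeze the release button on the side of the lamp's grip block, pull the lamp straight up past its first stop to the second stop at full height, and finish while still gripping it there with the button pressed in. Leave the other things on the bench where they lie.

Things in the scene. Friction and masses are not known exactly. Their poses are not given: they have to be found in the camera images.
- lamp_base: Fixed dark steel base plate of the lamp, 100 (x) x 240 (y) x 12 mm; origin at the centre of its underside, on the bench, z up. Along its y axis it carries the lamp's mast at y = +65 mm and the lock knob at y = -60 mm. All parts of the lamp keep the plate's yaw. A steel lock bolt, 8 mm thick, lies between the two along y, 28 mm above the bench.
- lock_knob_grip (a point): On the vertical axis of the black lock knob, 79 mm above the bench: TCP height for gripping it. Its upright bar, 14 mm thick, 42 mm long, top 86 mm above the bench, stands on a 44 mm disc (top 56 mm) on a 60 x 60 mm pedestal. At joint value 0 the bar lies along the plate's x (fingers close along the plate's y); it turns with the knob.
- lock_knob (a joint): Turn of the lock knob, rad: 0 to 0.1 at the start (locked), grows clockwise seen from above, end stop 1.4. A sprung detent resists with up to about 0.15 N m from 0.1 on, crest at 0.7: let go before it, the knob springs back to about 0.1; past it, it clicks on to 1.25 or more and the lock bolt is drawn. Until then the bolt blocks the mast.
- lamp_head: Lamp head on top of the mast, rising with it, axes as the plate's; origin: centre of the underside of its black grip block, 98 mm above the bench when down. Grip block 50 (x) x 36 (y) x 32 mm (z 0 to 32), gripped across y from above. An aluminium light bar, 20 x 110 (y) x 30 mm, stands 52 mm off on its +x side, same height. Mast and head weigh about 0.35 kg.
- head_grip (a point): Centre of the grip block at the button's height, 17 mm above the block's underside (115 mm above the bench when down, 225 mm at full height): between the button on the +y face and the plain -y face.
- release_button (a joint): Press of the round grey button, 20 mm across, on the grip block's +y face (away from the knob), m: 0 out (7 mm proud, 43 mm over block and button), 0.006 fully in (1 mm proud). Spring, about 5.5 N fully in. Pressed over about 0.004 it frees the mast; released, it blocks the mast from rising out of the bottom and past the first stop.
- lamp_mast (a joint): Extension of the telescopic mast, m, straight up: 0 down, 0.110 the second stop (hard end, full height). At about 0.049 to 0.061 lies the first stop, a sprung ball that takes about 9 N more pull to pass even with the button in; let go above it, the mast sinks back and rests on it. Outer tube 32 mm thick (36 at the collar), top 84 mm above the bench.
- spanner_13: Bystander: steel spanner, 183 x 24 x 6 mm, lying in front of the base plate; origin under its centre.
- nut_m16_1: Bystander: steel hexagon nut, 24 x 27 x 13 mm, lying on the front part of the base plate; origin under its centre.
- marker_black: Bystander: marker pen, 130 x 16 x 16 mm, lying behind the base plate; origin under its centre.
- electrical_tape: Bystander: roll of tape, 68 mm across, 19 mm high, lying beyond the knob end of the plate; origin under its centre.
- hex_key_6: Bystander: hexagon key, 113 x 31 x 6 mm, lying behind the mast end of the plate; origin under its centre.

How it is judged:
On the way, in this order (a step that is already met when the one before it is completed fails the run):
1. the lock knob has clicked past its detent while the mast is still down (value of joint lock_knob above 1.1 rad and value of joint lamp_mast below 0.02 m), for 0.2 s.
2. the button is squeezed in by the fingers and the mast has started to rise (value of joint release_button above 0.0035 m and value of joint lamp_mast above 0.02 m and contact force between the fingers and lamp_head above 1 N), for 0.05 s.
At the end, for the whole second after the job is handed in: The lock knob is past its detent (over 1.1 rad), the mast is at its second stop (extended over 104 of 110 mm) and still (under 0.02 m/s), and the fingers still grip the lamp head (over 2 N) with the button pressed in by over 3.5 mm (value of joint lock_knob above 1.1 rad and value of joint lamp_mast above 0.104 m and value of joint release_button above 0.0035 m and contact force between the fingers and lamp_head above 2 N and linear speed of lamp_head below 0.02 m/s); the arm keeps its last pose, push and grip.
It fails at once if a bystander on the bench is shifted by more than 25 mm (distance of any of spanner_13, nut_m16_1, marker_black, electrical_tape, hex_key_6 from where it was at the start of the episode above 0.025 m).
It also fails if it takes over 53 s, if anything falls off the work surface, if the arm or the gripper's body presses on something with over 40 N, if the wrist force passes 120 N, or if a joint passes its speed limit or range.

ROBOT

A 6-joint arm with a two-finger parallel gripper is mounted at the origin on a cart in front of the work surface, level with it; the furniture and walls round the work are solid. World frame = base frame: x ahead of the robot, y to its left, z up, the work surface at z = 0. Lengths are in m, angles in rad, forces in N, time in s.
With the tool pointing down it reaches from about 0.225 to 0.875 m from the base axis. Payload 3.4 kg.
Tool frame: the origin (TCP) lies between the finger pads, 19 mm behind the fingertips; this is the grasp point; z points along the fingers, y is the line along which they close (so a half turn about z gives the same grasp; the last joint's range is limited). The gripper opens to 85 mm and grips with 20 to 120 N. Pads are 22 mm wide; open, the fingers measure 114 mm over their backs; the gripper's body (76 mm by 85 mm) begins 54 mm behind the grasp point. The pads swing forward as they close: fully open they stand 13 mm farther back than shut.
Start: joints at [1.028, 0.276, 1.505, -0, 1.361, -0.121], TCP at [0.235, 0.525, 0.25] pointing down, gripper open.
Joint ranges: [-2.89, 2.89], [-0.75, 2.08], [0.22, 2.7], [-1.18, 4.32], [0.11, 2.71], [-2.7, 2.7]. Speed limits (rad/s): [2.57, 2.57, 3.14, 3.14, 3.14, 3.14].

INTERFACE

Orientations are given as a unit quaternion [w, x, y, z].
In Python, from rig import manip, get_image, camera_info gives the robot as it stands. The module is installed in compiled form; this text tells all that it offers.
- The arm moves only by the shell command python3 -m crank 'ROWS' [FORCE]. ROWS is a JSON object of lists of equal length, an entry for each row: "translation": the shift along the tool's x, y, z in mm, a list of three; "roll": the turn about the tool's z in rad; "fingers": the opening, from 0 (shut) to 1 (fully open). A call has 1 to 8 rows; each row shifts and turns the commanded pose from where the row before left it, along the tool's axes as they then stand; what a row does not reach is not made up. A row lasts 1/10 s, in which the tool goes at most 50 mm and 8.59 degrees, less where a joint would pass 70% of its speed; a pose out of reach is approached as far as the arm can. A call is refused whole if a number of a shift passes 50 or a number of a turn 0.15, either way. A call with a gripper value outside its range is refused whole. The fingers move at their own pace and stop on an object; FORCE is the grip in N (left out, the last holds). Time passes only in rows, so rows that do not move let the fingers close. It gives the time, the measured TCP pose, the force, the opening and the grip force at its end, in the units of the state.
- manip.get_state(): the state, without advancing time (a new reading comes with each control period).
- get_image(name): name is "scene" or "side" or "wrist"; returns the picture (420x560x3 uint8, blue, green, red); there is no depth.
- camera_info(name): a dict with "mtx" (3x3 intrinsics, pixels), "D" ([k1, k2, p1, p2, k3] as OpenCV has them; the pictures are not rectified), "rvec" (rotation vector, rad) and "tvec" (3), from world to camera coordinates, as OpenCV has them. Camera axes: x right, y down, z forward; pixel columns grow to the right and rows downward; lengths in m; the calibration is good to about 2 mm. A picture is of the moment at which its call begins: read the wrist's pose just before it. camera_info takes no time and is no camera call; for the wrist camera it gives the pose at the moment of the call.
- manip.sign_off(): hands the job in; it is judged then, once.
The state is a dict: "clock": time; "qpos": joint angles; "qd": joint speeds; "effort": joint torques, N m; "position": TCP position; "ee_rot": TCP orientation; "contact_force": force on the tool from outside, world axes, zero at the start; "moment": the same for the moment, N m; "width": finger opening in m; "gripper_force": force on a finger pad.
Only numpy, scipy, OpenCV 4.12 (cv2) and the standard library are available. Lean on these libraries where they do the work, as an engineer would, in place of code of your own. Each camera call takes 0.05 s, during which the arm holds its last target. There are 200 camera calls.

## Working session

There is one attempt and no reset: what is moved stays moved. The work goes in short steps, Python scripts to look and compute and a shell command to move; the robot and the scene stay as the last step left them, time stands still between calls to the robot, and variables do not carry over. Pictures are saved under pics/ and viewed, at most 10 in all, crops included, and the job is handed in when it is done.

```bash
mkdir -p pics
cat > h.py <<'E'
import numpy as np, cv2
from rig import manip, get_image, camera_info
def ray(name,uv,z,info=None):
    c=info or camera_info(name); R=cv2.Rodrigues(np.array(c["rvec"],float))[0]; t=np.array(c["tvec"],float).ravel()
    p=cv2.undistortPoints(np.array(uv,float).reshape(-1,1,2),np.array(c["mtx"],float),np.array(c["D"],float)).reshape(-1,2)
    d=np.c_[p,np.ones(len(p))]@R; o=-R.T@t
    return o+d*((z-o[2])/d[:,2])[:,None]
def proj(name,P,info=None):
    c=info or camera_info(name)
    return cv2.projectPoints(np.array(P,float).reshape(-1,1,3),np.array(c["rvec"],float),np.array(c["tvec"],float),np.array(c["mtx"],float),np.array(c["D"],float))[0].reshape(-1,2)
E
python3 - <<'E'
from h import *
s=manip.get_state(); print(s)
a=get_image("scene"); b=get_image("wrist")
cv2.imwrite("pics/scene0.png",a); cv2.imwrite("pics/wrist0.png",b)
for n in("scene","side"):
    c=camera_info(n);R=cv2.Rodrigues(np.array(c["rvec"]))[0];print(n,-R.T@np.array(c["tvec"]).ravel(),R[2])
E
```

```text
{'clock': 0.0, 'qpos': array([ 1.02796503e+00,  2.76657289e-01,  1.50613361e+00,  2.17786388e-05,
        1.36068075e+00, -1.20984463e-01]), 'qd': array([0.00037458, 0.00141871, 0.00031256, 0.00122498, 0.00102601,
       0.00025995]), 'effort': array([-1.54516871e-03, -4.16774368e+01, -2.45803535e+01, -2.90772969e-04,
        1.11418316e-02, -2.76962044e-05]), 'position': array([0.23517149, 0.52418232, 0.24910395]), 'ee_rot': array([-3.16199297e-04,  2.09365080e-01,  9.77837093e-01, -8.84752273e-04]), 'contact_force': array([-0.11116127, -0.58113053,  0.53424693]), 'moment': array([ 0.03727234, -0.00147453,  0.00585748]), 'gripper_force': 0.0, 'width': 0.08538618679007993}
scene [ 0.24183443 -0.70601637  0.70635314] [ 0.34542466  0.61747769 -0.70668458]
side [-0.29506948 -0.01600455  0.78666075] [ 0.77091485 -0.1422008  -0.62086168]
```

View pics/scene0.png

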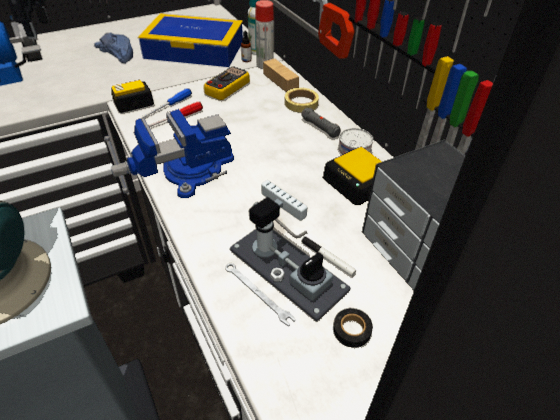

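The scene picture shows the lamp with its grip block at about (265,210), the light bar at (285,198), the knob at (315,265) and the tape at (352,326). The vise stands to the left. Next I get an enlarged crop and the side view.

Run:
```python
from h import *
a=cv2.imread("pics/scene0.png"); b=get_image("side"); cv2.imwrite("pics/side0.png",b)
cr=cv2.resize(a[165:355,210:400],None,fx=3,fy=3,interpolation=cv2.INTER_CUBIC)
cv2.imwrite("pics/c.png",cr)
print(ray("scene",[[265,205]],.13),ray("scene",[[317,252]],.086))
```

```text
[[ 0.50283505 -0.17157428  0.13      ]] [[ 0.55154036 -0.2828951   0.086     ]]
```

View pics/c.png

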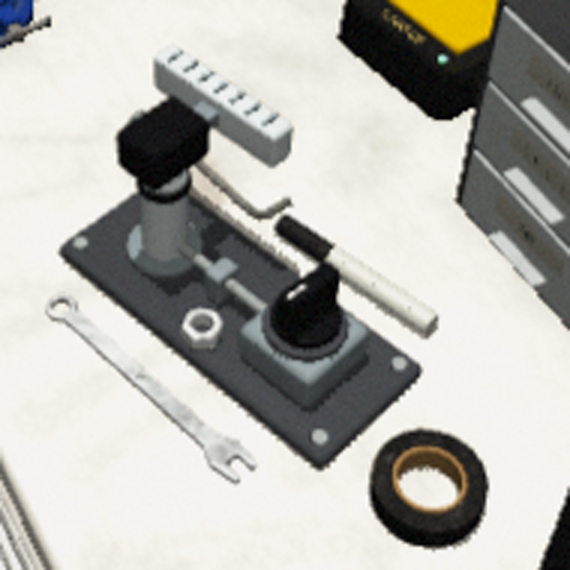

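View pics/side0.png

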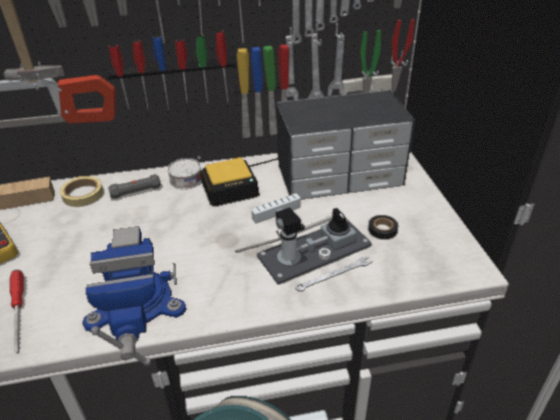

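The crop shows the plate corners at about (230,247), (316,319) and (350,288), the grip block clear of the light bar, and the knob bar lying roughly across the plate. The side view agrees. I'll compute the plate frame now.

Run:
```python
from h import *
P=ray("scene",[[230,247.5],[316,319],[350.3,288]],.012)
print(P, np.linalg.norm(P[1]-P[0]),np.linalg.norm(P[2]-P[1]))
ey=(P[0]-P[1])/np.linalg.norm(P[0]-P[1]); ex=np.array([ey[1],-ey[0],0]); c=(P[0]+P[2])/2
print("yaw",np.arctan2(-ey[0],ey[1]),"c",c,"knob",c-.06*ey,"mast",c+.065*ey)
# second view: corners in side picture, seen from the left picture
Q=ray("side",[[258,255],[371,238]],.012); print(Q)
print("start yaw of tool y axis", cv2.Rodrigues(np.zeros(3))[0].shape)
from scipy.spatial.transform import Rotation as R
w,x,y,z=manip.get_state()["ee_rot"]; print(R.from_quat([x,y,z,w]).as_matrix().round(3))
for n,p in(("block",[0,.065,.13]),("knob",[0,-.06,.086])):
    W=c+p[0]*ex+p[1]*ey; W[2]=p[2]; print(n,W,proj("scene",W),proj("side",W))
```

```text
[[ 0.4373514  -0.14058074  0.012     ]
 [ 0.50624709 -0.36392881  0.012     ]
 [ 0.59836621 -0.33687872  0.012     ]] 0.23373270339433608 0.09600853844717404
yaw 0.29920723892046996 c [ 0.5178588  -0.23872973  0.012     ] knob [ 0.53554457 -0.29606396  0.012     ] mast [ 0.49869922 -0.17661765  0.012     ]
[[ 0.52169472 -0.11180667  0.012     ]
 [ 0.52159553 -0.36788003  0.012     ]]
start yaw of tool y axis (3, 3)
[[-0.912  0.409 -0.001]
 [ 0.409  0.912 -0.001]
 [ 0.    -0.001 -1.   ]]
block [ 0.49869922 -0.17661765  0.13      ] [[264.22125914 207.40688934]] [[288.8721041  215.10934241]]
knob [ 0.53554457 -0.29606396  0.086     ] [[313.16984822 260.26273254]] [[339.90619384 212.80501669]]
```

```bash
python3 -m crank '{"translation":[[0,0,-50],[-34,-35,0],[-34,-35,0],[-34,-35,0],[-34,-35,0],[-34,-35,0],[-34,-35,0],[-34,-35,0]],"roll":[0,0,0,0,0,0,0,0],"fingers":[1,1,1,1,1,1,1,1]}' 60 && python3 -m crank '{"translation":[[-34,-35,0],[-34,-35,0],[-34,-35,0],[-34,-35,0],[-34,-35,0],[-34,-35,0],[-34,-35,0],[-34,-35,0]],"roll":[0,0,0,0,0,0,0,0],"fingers":[1,1,1,1,1,1,1,1]}' && python3 -m crank '{"translation":[[-34,-35,0],[-34,-35,0],[0,0,0],[0,0,0],[0,0,0],[0,0,0],[0,0,0],[0,0,0]],"roll":[0,0,-0.14,-0.14,-0.14,-0.14,-0.12,0],"fingers":[1,1,1,1,1,1,1,1]}'
python3 - <<'E'
from h import *
print(manip.get_state())
c=camera_info("wrist"); b=get_image("wrist"); cv2.imwrite("pics/w1.png",b)
ey=np.array([-.295,.956,0]);C=np.array([.5179,-.2387,0])
print(proj("wrist",C-.06*ey+[0,0,.086],c),proj("wrist",C+.065*ey+[0,0,.13],c))
import json;json.dump({k:np.array(v).tolist() for k,v in c.items()},open("w1.json","w"))
E
```

```text
clock: 0.95
position: [0.3522, 0.2018, 0.3]
ee_rot: [0.0, 0.209, 0.978, 0.0]
contact_force: [1.3, -0.0, -0.5]
width: 0.0854
gripper_force: 0.0
clock: 1.75
position: [0.4859, -0.1652, 0.2998]
ee_rot: [-0.0, 0.21, 0.978, 0.0]
contact_force: [0.5, 0.5, 1.4]
width: 0.0852
gripper_force: 0.0
clock: 2.55
position: [0.519, -0.2548, 0.2996]
ee_rot: [-0.0, -0.129, 0.992, 0.0]
contact_force: [-0.3, 0.4, -0.1]
width: 0.0855
gripper_force: 0.0
{'clock': 2.55, 'qpos': array([-5.76731813e-01,  2.58325477e-01,  1.40782068e+00,  1.19268553e-04,
        1.47629546e+00, -2.40540012e+00]), 'qd': array([ 0.00150835, -0.00159456, -0.00138663,  0.00011465, -0.0006491 ,
        0.08736302]), 'effort': array([-2.50884035e-02, -4.14793289e+01, -2.55053794e+01, -1.28691234e-03,
        2.63366142e-03, -5.41300848e-01]), 'position': array([ 0.51902678, -0.25479016,  0.29958948]), 'ee_rot': array([-2.84604231e-04, -1.28573420e-01,  9.91699900e-01,  3.20481519e-04]), 'contact_force': array([-0.34051597,  0.41655456, -0.07212178]), 'moment': array([-0.01040984, -0.04182511, -0.0437149 ]), 'gripper_force': 0.0, 'width': 0.0855149420583998}
[[233.13812244 188.73393086]] [[374.85233685 194.00075923]]
```

View pics/w1.png

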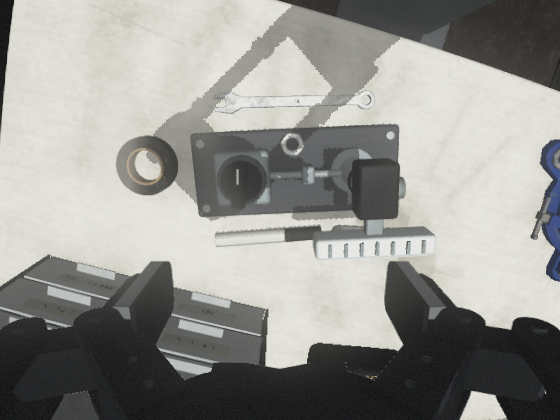

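The wrist picture shows the plate spanning (193..401, 125..216), the knob at (240,178), the block top at (376,188), the button on the right at (402,188) and the light bar at (375,243). I'll enlarge that part.

Run:
```python
from h import *
b=cv2.imread("pics/w1.png")[115:265,185:415]
b=cv2.convertScaleAbs(cv2.resize(b,None,fx=3.4,fy=3.4,interpolation=cv2.INTER_CUBIC),alpha=2.2,beta=10)
cv2.imwrite("pics/w1c.png",b)
```

```text
(no output)
```

View pics/w1c.png

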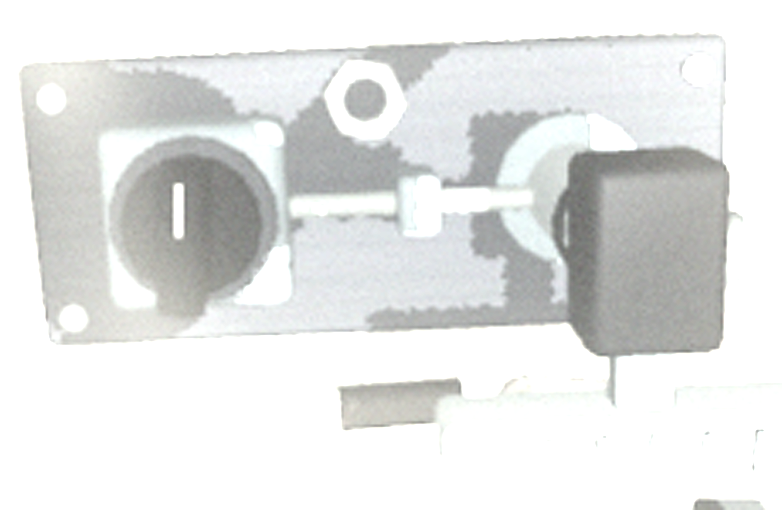

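Run:
```python
from h import *
import json
c=json.load(open("w1.json"))
R=cv2.Rodrigues(np.array(c["rvec"]))[0]; print("cam",-R.T@np.array(c["tvec"]).ravel())
f=lambda p:np.array(p)/3.4+[185,115]
P=ray("",f([[23,66],[722,38],[52,343]]),.012,c)
print(P,np.linalg.norm(P[1]-P[0]),np.linalg.norm(P[2]-P[0]))
ey=(P[1]-P[0]);ey/=np.linalg.norm(ey);ex=np.array([ey[1],-ey[0],0]);C=(P[1]+P[2])/2
print("yaw",np.arctan2(-ey[0],ey[1]),"yaw x",np.arctan2(*(P[2]-P[0])[1::-1]),"C",C,"knob",C-.06*ey,"head",C+.065*ey)
print("disc",ray("",f([[193,217]]),.056,c))
print("mark",ray("",f([[178,184],[178,238]]),.086,c))
corn=[C+.065*ey+a*ex+d*ey+[0,0,z-.012] for z in(.098,.13) for a in(-.025,.025) for d in(-.018,.018)]
print(((proj("",corn,c)-[185,115])*3.4).round())
```

```text
cam [ 0.45303812 -0.27256008  0.42305596]
[[ 0.50420473 -0.36098208  0.012     ]
 [ 0.43545564 -0.13806928  0.012     ]
 [ 0.59627183 -0.33205311  0.012     ]] 0.2332735600036158 0.09650511379568656
yaw 0.2991566875173101 yaw x 0.30444764735716384 C [ 0.51586374 -0.2350612   0.012     ] knob [ 0.5335466  -0.29239632  0.012     ] head [ 0.4967073  -0.17294815  0.012     ]
disc [[ 0.53038342 -0.29181876  0.056     ]]
mark [[ 0.51602041 -0.29645423  0.086     ]
 [ 0.53099701 -0.29296075  0.086     ]]
[[565. 149.]
 [698. 145.]
 [564. 329.]
 [692. 324.]
 [591. 167.]
 [738. 162.]
 [588. 364.]
 [729. 358.]]
```

```bash
python3 -m crank '{"translation":[[-4,-39,0],[0,0,50],[0,0,50],[0,0,50],[0,0,40],[0,0,20],[0,0,10],[0,0,0]],"roll":[0,0,0,0,0,0,0,0],"fingers":[1,1,1,1,1,1,1,1]}' 60
python3 - <<'E'
from h import *
b=get_image("wrist"); cv2.imwrite("pics/w2.png",b)
E
```

```text
clock: 3.4
position: [0.5325, -0.2912, 0.0788]
ee_rot: [-0.001, -0.128, 0.992, 0.001]
contact_force: [-0.1, 1.0, 0.4]
width: 0.0854
gripper_force: 0.0
```

View pics/w2.png

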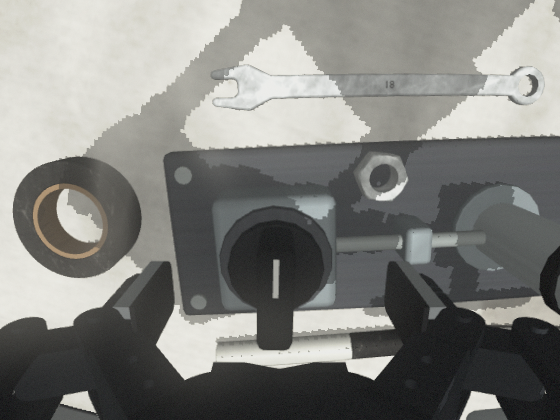

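The wrist picture shows the knob bar upright at (276,300), midway between the open pads at (150,290) and (405,290). I close on it.

```bash
python3 -m crank '{"translation":[[0,0,0],[0,0,0],[0,0,0],[0,0,0],[0,0,0],[0,0,0],[0,0,0],[0,0,0]],"roll":[0,0,0,0,0,0,0,0],"fingers":[0,0,0,0,0,0,0,0]}' 60
```

```text
clock: 4.25
position: [0.5335, -0.2923, 0.0807]
ee_rot: [0.001, -0.129, 0.992, -0.001]
contact_force: [-0.0, -2.4, 5.6]
width: 0.0128
gripper_force: 61.0
```

```bash
python3 -m crank '{"translation":[[0,0,-1],[0,0,0],[0,0,0],[0,0,0],[0,0,0],[0,0,0],[0,0,0],[0,0,0]],"roll":[0.1,0.14,0.14,0.14,0.14,0.14,0.14,0.14],"fingers":[0,0,0,0,0,0,0,0]}' 60; python3 -m crank '{"translation":[[0,0,0],[0,0,0],[0,0,0],[0,0,0]],"roll":[0.14,0.06,0,0],"fingers":[0,0,0,0]}' 60; python3 -c "
from rig import manip;s=manip.get_state();print(s['moment'],s['qpos'])"
```

```text
clock: 5.05
position: [0.534, -0.2904, 0.0808]
ee_rot: [0.0, 0.403, 0.915, 0.001]
contact_force: [3.2, 1.7, 1.2]
width: 0.0127
gripper_force: 60.5
clock: 5.45
position: [0.5343, -0.2902, 0.0808]
ee_rot: [0.001, 0.489, 0.872, 0.002]
contact_force: [4.2, 2.5, 0.1]
width: 0.0129
gripper_force: 60.4
[ 0.50559191 -0.78155741 -0.03461202] [-0.61388338  0.45889546  1.67166635  0.00411093  1.01029713 -1.16556523]
```

```bash
python3 -m crank '{"translation":[[0,0,0],[0,0,0],[0,0,0],[0,0,0],[0,0,-40],[0,0,-50],[0,0,-50],[0,0,-45]],"roll":[0,0,0,0,0,0,0,0],"fingers":[1,1,1,1,1,1,1,1]}' 60
python3 - <<'E'
from h import *
c=camera_info("wrist"); b=get_image("wrist"); cv2.imwrite("pics/w3.png",b)
print(manip.get_state()["ee_rot"], proj("wrist",[[.533,-.292,.086],[.4967,-.173,.13]],c))
import json;json.dump({k:np.array(v).tolist() for k,v in c.items()},open("w3.json","w"))
E
```

```text
clock: 6.25
position: [0.5328, -0.2917, 0.2685]
ee_rot: [0.001, 0.489, 0.872, -0.0]
contact_force: [0.8, -0.6, 0.4]
width: 0.0852
gripper_force: 0.0
[ 0.00792019  0.4889168   0.87229398 -0.00091854] [[280.94766544 188.60628469]
 [327.37190426  29.68443829]]
```

View pics/w3.png

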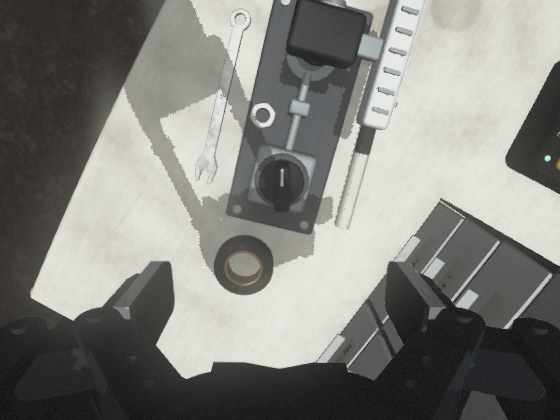

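The knob bar at (282,182) now lies along the image vertical, in line with the gripper, so it stayed turned by about 1.28 rad after I released it. Its value should be near 1.35 and the bolt drawn. Next I move over the head.

```bash
python3 -m crank '{"translation":[[40,10.5,0],[40,10.5,0],[40,10.5,0],[0,0,0],[0,0,0],[0,0,0],[0,0,0],[0,0,0]],"roll":[0,0,0,-0.147,-0.147,-0.147,-0.147,-0.147],"fingers":[1,1,1,1,1,1,1,1]}' 60;python3 -m crank '{"translation":[[0,0,0],[0,0,0],[0,0,0],[0,0,0],[0,0,0]],"roll":[-0.147,-0.147,-0.147,-0.147,0],"fingers":[1,1,1,1,1]}'
python3 - <<'E'
from h import *
b=get_image("wrist"); cv2.imwrite("pics/w4.png",b)
from scipy.spatial.transform import Rotation as Ro
s=manip.get_state();w,x,y,z=s["ee_rot"];M=Ro.from_quat([x,y,z,w]).as_matrix();print(M.round(3))
t=np.array([.4967-.0003,-.173+.001,.115]);print((M.T@(t-s["position"])*1e3).round(1), np.arctan2(-M[0,1],M[1,1]))
E
```

```text
clock: 7.1
position: [0.4969, -0.1727, 0.2657]
ee_rot: [-0.0, 0.14, 0.99, -0.0]
contact_force: [-0.4, 1.0, 0.6]
width: 0.0855
gripper_force: 0.0
clock: 7.6
position: [0.497, -0.1728, 0.2658]
ee_rot: [-0.0, -0.15, 0.989, 0.0]
contact_force: [0.6, 0.2, -0.3]
width: 0.0851
gripper_force: 0.0
[[-0.956 -0.294 -0.   ]
 [-0.294  0.956  0.   ]
 [ 0.     0.    -1.   ]]
[  0.3   0.9 150.8] 0.29822022735382503
```

```bash
python3 -m crank '{"translation":[[0,1,50],[0,0,50],[0,0,30],[0,0,15],[0,0,5],[0,0,0]],"roll":[0,0,0,0,0,0],"fingers":[1,1,1,1,1,1]}' 60
python3 - <<'E'
from h import *
b=get_image("wrist"); cv2.imwrite("pics/w5.png",b)
E
```

```text
clock: 8.25
position: [0.4968, -0.1718, 0.1156]
ee_rot: [-0.0, -0.149, 0.989, 0.0]
contact_force: [-0.2, -0.6, -0.9]
width: 0.0855
gripper_force: 0.0
```

View pics/w5.png

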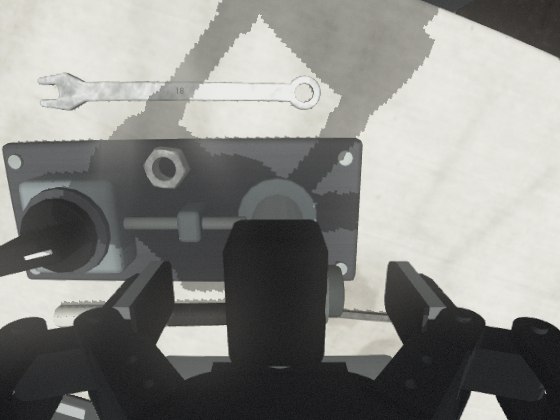

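The block at (275,290) sits between the pads, with the button at (336,292). The knob bar at lower left still points across, so it stayed turned. I close with 70 N.

```bash
python3 -m crank '{"translation":[[0,0,0],[0,0,0],[0,0,0],[0,0,0],[0,0,0],[0,0,0],[0,0,0],[0,0,0]],"roll":[0,0,0,0,0,0,0,0],"fingers":[0,0,0,0,0,0,0,0]}' 70
```

```text
clock: 9.1
position: [0.4975, -0.1727, 0.1173]
ee_rot: [0.001, -0.15, 0.989, -0.001]
contact_force: [-1.8, -2.4, 4.9]
width: 0.0351
gripper_force: 72.4
```

```bash
python3 -m crank '{"translation":[[0,0,-4],[0,0,-6],[0,0,-6],[0,0,-6],[0,0,-6],[0,0,-6],[0,0,-6],[0,0,-5]],"roll":[0,0,0,0,0,0,0,0],"fingers":[0,0,0,0,0,0,0,0]}' 80
```

```text
clock: 9.9
position: [0.4975, -0.1727, 0.1614]
ee_rot: [0.0, -0.15, 0.989, -0.001]
contact_force: [3.5, -6.1, -4.8]
width: 0.0349
gripper_force: 80.4
```

Force is about 5 N (the lamp's weight plus a little), so it is rising. I carry on.

```bash
python3 -m crank '{"translation":[[0,0,-6],[0,0,-8],[0,0,-8],[0,0,-8],[0,0,-8],[0,0,-8],[0,0,-8],[0,0,-4]],"roll":[0,0,0,0,0,0,0,0],"fingers":[0,0,0,0,0,0,0,0]}' 80; python3 -m crank '{"translation":[[0,0,-3],[0,0,-3],[0,0,-2],[0,0,0],[0,0,0]],"roll":[0,0,0,0,0],"fingers":[0,0,0,0,0]}' 80
```

```text
clock: 10.7
position: [0.4975, -0.1727, 0.2196]
ee_rot: [0.001, -0.15, 0.989, -0.001]
contact_force: [3.0, -5.7, -4.6]
width: 0.0351
gripper_force: 84.1
clock: 11.2
position: [0.4975, -0.1727, 0.2272]
ee_rot: [0.001, -0.15, 0.989, -0.001]
contact_force: [2.3, -5.1, -3.4]
width: 0.035
gripper_force: 84.1
```

```bash
python3 -m crank '{"translation":[[0,0,-1],[0,0,-1],[0,0,-1],[0,0,0],[0,0,0]],"roll":[0,0,0,0,0],"fingers":[0,0,0,0,0]}' 80;  python3 - <<'E'
from h import *
b=get_image("scene"); cv2.imwrite("pics/s2.png",cv2.resize(b[130:330,190:400],None,fx=2.8,fy=2.8))
print(proj("scene",[[.4967,-.173,.12],[.4967,-.173,.24],[.4967,-.173,.208]])-[190,130])
E
```

```text
clock: 11.7
position: [0.4975, -0.1727, 0.2275]
ee_rot: [-0.0, -0.15, 0.989, -0.0]
contact_force: [6.0, -5.7, -16.3]
width: 0.035
gripper_force: 82.8
[[72.45792562 80.37609638]
 [71.37732248 29.49327553]
 [71.68866158 44.15835518]]
```

View pics/s2.png

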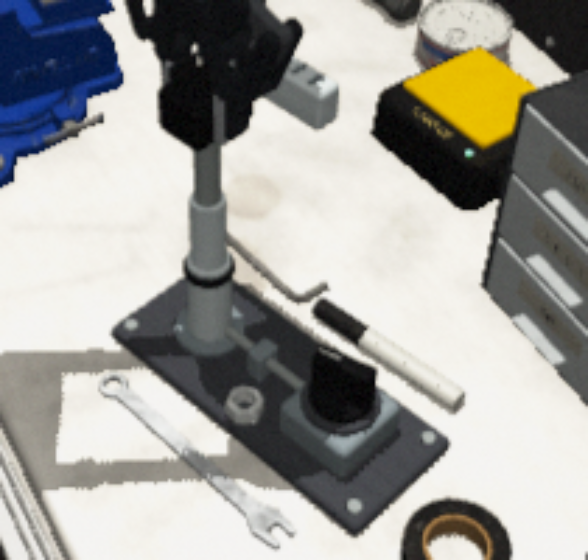

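The mast is fully extended, with the head gripped at crop (205,110) and its underside near (205,140). The knob is turned and the bystanders haven't moved. The downward force rose to 16 N without further travel, so it is against the hard stop, and I hand in.

```bash
python3 -c "
from rig import manip;print(manip.sign_off())"
```

```text
the job is handed in; nothing more can be done
None
```

The lamp is at its second stop, still gripped with the button pressed in; the lock knob is turned about 1.28 rad past where it started and the bystanders look unmoved. I handed the job in at about 11.8 s, but no verdict came back.

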